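# Uncover the filter of a bench fume cleaner

## Task

The filter of the white bench fume cleaner is due for a change. Press its red snap tab down until the grey cover springs free, then push the cover along its rails by the blue step until the whole filter opening is uncovered, and leave it lying flat on the deck of the unit. Only press and push: do not lift the cover, and leave the jar, the bottle, the cup and the new filter where they stand.

Things in the scene. Friction and masses are not known exactly. Their poses are not given: they have to be found in the camera images.
- filter_unit: White bench fume cleaner, fixed; x -100 to +200, y -70 to +70 mm, deck 95 mm high. Origin: on the bench under the centre of the seated cover; x is the way the cover slides open, z up. End block with snap tab: x -100 to -58, 103 mm high. Side fences (inner y +-51.5, tops 102.5 mm high) guide the cover; lips (inner y +-46.5, tops 106.5) hold it down from x -58 to +60 only.
- opening (a point): Centre of the filter opening, at deck height, x = +4.5 mm in the unit's frame: it runs from x -36 to +45 mm and is 84 mm wide; under the cover at first. The pleated filter's top lies 12 mm below the deck.
- end_stop (a point): Middle of the foot of the end stop's face, at deck height, x = +190 mm in the unit's frame; the stop is 11.5 mm tall. Flat deck runs from the opening (x +45) to here; the opened cover rests on it.
- filter_cover: Loose grey vented cover, 110 (x) x 100 (y) x 5 mm, about 90 g; origin: centre of its underside, axes as the unit's. Seated it is at x 0 to 1, z 95 mm of the unit, held by the catch. With the tab held fully down springs push it 9 mm to +x within 0.4 s; then the catch cannot retake it and it slides with 1 to 5 N. Opening clear: origin at x 100 mm or more (end stop: 135).
- cover_step (a point): Middle of the upright push face of the blue cross step on the cover, facing the snap tab (-x): 12 mm above the cover's underside, on its centre line. The face is 86 mm wide, 5 to 19 mm above the underside; behind it the step slopes down to +x. In front of it lie 55 mm of flat plate (top 5 mm above the underside), and 63 mm to the seated tab.
- tab_top (a point): Centre of the top of the red snap tab, 24 mm (x) x 28 mm (y), 115 mm above the bench when up, at x = -75, y = 0 mm in the unit's frame; it moves down with the tab. Fully down it still stands 5 mm above the end block.
- snap_tab (a joint): Travel of the sprung snap tab, m: 0 up, 0.007 fully down (hard stop). Spring about 1 N at first, 3.5 N at the end, catch friction up to 3 N more; the catch lets go from 0.005 down. It springs back by itself, but may stay a few mm down under the cover's edge until the cover is pushed on.
- white_jar: White plastic jar with lid, 60 mm diameter, 85 mm high, loose bystander; origin at the centre of its underside.
- amber_bottle: Small amber bottle with black cap, 42 mm diameter, 95 mm high, loose bystander; origin at the centre of its underside.
- mixing_cup: Black mixing cup, empty, 66 mm diameter at the rim, 70 mm high, loose bystander; origin at the centre of its underside.
- new_filter: New pleated filter in a black frame, 80 x 83 x 14 mm, lying flat on the bench, loose bystander; origin at the centre of its underside.
There are look-alikes about, which are no part of the job. What is shaped like the filter_cover but orange is not meant.

How it is judged (in metres and radians):
On the way, in this order (a step that is already met when the one before it is completed fails the run):
1. the snap tab is pressed down, the cover still over the filter (value of joint snap_tab above 0.005 m and x of filter_cover in the frame of filter_unit below 0.03 m), for 0.1 s.
2. the cover, pushed along, has left the filter opening (x of filter_cover in the frame of filter_unit above 0.1 m), for 0.1 s.
At the end, for the whole second after the job is handed in: Cover flat and at rest on the deck between the fences, its origin at least 100 mm along the unit's x, so the whole filter opening is uncovered; snap tab back up (within 1.5 mm); jar, bottle, cup and new filter upright and within 20 mm of their starts (x of filter_cover in the frame of filter_unit between 0.1 and 0.138 m and y of filter_cover in the frame of filter_unit between -0.005 and 0.005 m and z of filter_cover in the frame of filter_unit between 0.092 and 0.098 m and angle between filter_cover's own z axis and vertical below 0.05 rad and linear speed of filter_cover below 0.01 m/s and value of joint snap_tab below 0.0015 m and not (distance of white_jar from where it was at the start of the episode above 0.02 m) and not (angle between white_jar's own z axis and vertical above 0.3 rad) and not (distance of amber_bottle from where it was at the start of the episode above 0.02 m) and not (angle between amber_bottle's own z axis and vertical above 0.3 rad) and not (distance of mixing_cup from where it was at the start of the episode above 0.02 m) and not (angle between mixing_cup's own z axis and vertical above 0.3 rad) and not (distance of new_filter from where it was at the start of the episode above 0.02 m) and not (angle between new_filter's own z axis and vertical above 0.3 rad)); the robot touches nothing.
It fails at once if the cover is lifted (over 15 mm) or tipped up (over 0.25 rad) (z of filter_cover in the frame of filter_unit above 0.11 m or angle between filter_cover's own z axis and vertical above 0.25 rad).
It fails at once if a bystander is moved more than 20 mm or tipped (distance of any of white_jar, amber_bottle, mixing_cup, new_filter from where it was at the start of the episode above 0.02 m or angle between any of white_jar, amber_bottle, mixing_cup, new_filter's own z axis and vertical above 0.3 rad).
It also fails if it takes over 40 s, if anything falls off the work surface, if the arm or the gripper's body presses on something with over 40 N, if the wrist force passes 120 N, or if a joint passes its speed limit or range.

## Robot

A 6-joint arm with a two-finger parallel gripper is mounted at the origin on the work surface. World frame = base frame: x ahead of the robot, y to its left, z up, the work surface at z = 0. Lengths are in mm, angles in rad, forces in N, time in s.
With the tool pointing down it reaches from about 375 to 925 mm from the base axis. Payload 5.7 kg.
Tool frame: the origin (TCP) lies midway between the tips of the shut fingers; the grasp point (between the pads) lies 19 mm behind it (manip.grip_point_offset is the distance from the TCP to the grasp point, in mm); z points along the fingers, y is the line along which they close (so a half turn about z gives the same grasp; the last joint's range is limited). The gripper opens to 85 mm and grips with 20 to 120 N. Pads are 22 mm wide; open, the fingers measure 114 mm over their backs; the gripper's body (76 mm by 85 mm) begins 54 mm behind the grasp point. The pads swing forward as they close: fully open they stand 13 mm farther back than shut.
Start: joints at [1.056, 0.359, 1.51, -0, 1.272, -0.115], TCP at [233.53, 552.654, 231.267] pointing down, gripper open.
Joint ranges: [-2.97, 2.97], [-1.01, 2.36], [0.21, 2.38], [-0.96, 4.11], [0.2, 2.71], [-2.98, 2.98]. Speed limits (rad/s): [2.39, 2.39, 3.14, 3.14, 3.14, 3.14].

## Interface

Orientations are given as a 3x3 rotation matrix whose columns are the frame's x, y, z axes.
In Python, from station import manip, optics, ticket gives the robot as it stands.
- The arm moves only by the shell command python3 -m jog 'ROWS' [FORCE]. ROWS is JSON, a list of rows, each a list of 7 numbers: the shift along the tool's x, y, z in m, then the turn, a rotation vector about the tool's x, y, z in degrees, then the finger opening in m, from 0 to 0.0854. In form: [[x, y, z, ax, ay, az, hand], ...]. A call has 1 to 5 rows; each row is the pose to reach, as a shift and turn from the pose commanded when the call began, along the tool's axes at that moment; what a row does not reach only later rows make up. A row lasts 1/8 s, in which the tool goes at most 62.5 mm and 10.7 degrees, less where a joint would pass 70% of its speed; a pose out of reach is approached as far as the arm can. A call with a gripper value outside its range is refused whole. The fingers move at their own pace and stop on an object; FORCE is the grip in N (left out, the last holds). Time passes only in rows, so rows that repeat a pose let the fingers close. It gives the time, the measured TCP pose, the force, the opening and the grip force at its end, in the units of the state.
- manip.state(): the state, without advancing time (a new reading comes with each control period).
- optics.grab_frame(name): name is "scene" or "top" or "wrist"; returns the picture (420x560x3 uint8, red, green, blue); there is no depth.
- optics.get_calibration(name): a dict with "fovy" (degrees; the focal length in pixels is half the picture's height over the tangent of half this angle, whatever the lens; pixels are square), "cx", "cy" (the principal point, pixels), "dist" ([k1, k2, p1, p2, k3] as OpenCV has them; the pictures are not rectified), "rvec" (rotation vector, rad) and "tvec" (3), from world to camera coordinates, as OpenCV has them; the wrist camera has in their place "hand_eye" (4x4, takes a point from camera to tool coordinates, whose origin is the TCP and whose axes are the flange's). Camera axes: x right, y down, z forward; pixel columns grow to the right and rows downward; lengths in mm; the calibration is good to about 2 mm. A picture is of the moment at which its call begins: read the wrist's pose just before it. get_calibration takes no time and is no camera call.
- ticket.close_job(): hands the job in; it is judged then, once.
The state is a dict: "clock": time; "joint_pos": joint angles; "qvel": joint speeds; "tau": joint torques, N m; "eef_pos": TCP position; "eef_rot": TCP orientation; "wrist_force": force on the tool from outside, world axes, zero at the start; "ft_torque": the same for the moment, N m; "gripper_width": opening from 0.0 (shut) to 1.0 (fully open); "grip_force": force on a finger pad.
Only numpy, scipy, OpenCV 4.12 (cv2) and the standard library are available. Lean on these libraries where they do the work, as an engineer would, in place of code of your own. Each camera call takes 0.05 s, during which the arm holds its last target. There are 200 camera calls.

## Working session

There is one attempt and no reset: what is moved stays moved. The work goes in short steps, Python scripts to look and compute and a shell command to move; the robot and the scene stay as the last step left them, time stands still between calls to the robot, and variables do not carry over. Pictures are saved under pics/ and viewed, at most 10 in all, crops included, and the job is handed in when it is done.

```bash
mkdir -p pics; python3 - <<'E'
from station import manip, optics
import cv2
s=manip.state(); print(s['clock'],s['eef_pos'],s['eef_rot'],s['wrist_force'],s['gripper_width'])
for n in("scene","top"):
    cv2.imwrite(f"pics/{n}0.png",optics.grab_frame(n)[:,:,::-1]); print(n,optics.get_calibration(n))
E
```

```text
0.0 [233.19431535 552.07547885 230.4333775 ] [[-9.21141585e-01  3.89226580e-01 -9.22425922e-04]
 [ 3.89227617e-01  9.21140135e-01 -1.64766527e-03]
 [ 2.08368419e-04 -1.87676665e-03 -9.99998217e-01]] [1.10298649 0.1666688  0.02281261] 1.0006931316039331
scene {'fovy': 49.216026287009164, 'cx': 280.2448451555837, 'cy': 208.56586251107998, 'dist': array([-0.15740266,  0.        ,  0.        ,  0.        ,  0.        ]), 'rvec': array([ 2.11617246,  1.66658633, -0.4611773 ]), 'tvec': array([-189.40605479, -450.867454  , 1273.60651262])}
top {'fovy': 50.52791722128941, 'cx': 280.1611938394894, 'cy': 214.3761294164443, 'dist': array([-0.03511638,  0.        ,  0.        ,  0.        ,  0.        ]), 'rvec': array([ 2.08649546, -2.14849147,  0.14314467]), 'tvec': array([ 82.84798044, 584.83375335, 863.3860095 ])}
```

View pics/top0.png

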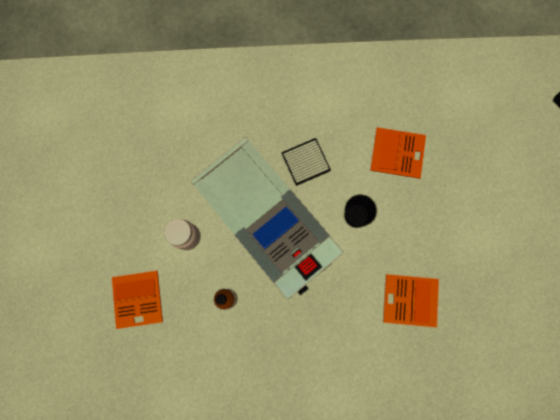

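View pics/scene0.png

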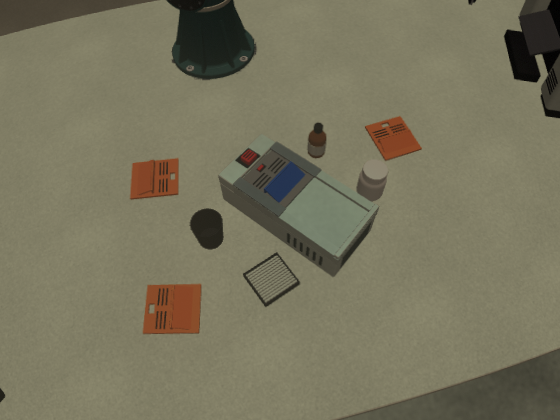

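The top view shows the unit lying diagonally: red tab at (308,266), blue step around (275,228), and the open deck towards (220,170). The jar is at (180,235), the bottle at (225,299), the cup at (360,210) and the new filter at (306,161). The orange covers are decoys.

```bash
cat > h.py <<'E'
import numpy as np, cv2
from station import manip, optics
def K(c):
    f=210/np.tan(np.radians(c['fovy'])/2); return np.array([[f,0,c['cx']],[0,f,c['cy']],[0,0,1]])
def ray(name,px,s=None):
    c=optics.get_calibration(name)
    u=cv2.undistortPoints(np.array(px,float).reshape(-1,1,2),K(c),c['dist']).reshape(-1,2)
    d=np.c_[u,np.ones(len(u))]
    if name=='wrist':
        H=np.array(c['hand_eye']); T=np.eye(4); T[:3,:3]=s['eef_rot']; T[:3,3]=s['eef_pos']; M=T@H
        return M[:3,3],d@M[:3,:3].T
    R=cv2.Rodrigues(c['rvec'])[0]; return -R.T@c['tvec'],d@R
def plane(name,px,z,s=None):
    o,d=ray(name,px,s); return o+d*((z-o[2])/d[:,2])[:,None]
def blobs(im,kind,amin=20):
    h=cv2.cvtColor(im,cv2.COLOR_RGB2HSV); H,S,V=cv2.split(h)
    m={'red':((H<4)|(H>172))&(S>170)&(V>60),'blue':(H>105)&(H<130)&(S>130)&(V>40)}[kind]
    n,l,st,ce=cv2.connectedComponentsWithStats(m.astype(np.uint8))
    return [(st[i,4],ce[i],(l==i)) for i in sorted(range(1,n),key=lambda i:-st[i,4]) if st[i,4]>=amin]
def rect(m): 
    c=max(cv2.findContours(m.astype(np.uint8),0,1)[0],key=len); return cv2.minAreaRect(c)
E
python3 - <<'E'
from h import *
im=cv2.imread('pics/top0.png')[:,:,::-1].copy(); sc=cv2.imread('pics/scene0.png')[:,:,::-1].copy()
for n,i in(('top',im),('scene',sc)):
    for k,z in(('red',115),('blue',107)):
        for a,c,m in blobs(i,k)[:4]:
            r=rect(m);b=plane(n,cv2.boxPoints(r),z)
            print(n,k,a,c.round(1),plane(n,c,z)[0].round(1),'box',b[:,:2].round(0).tolist())
# end stop corners and block end corners by eye in top
p=plane('top',[[193,181],[247,140],[341,251],[290,298]],103);print(p.round(0))
for q,z,nm in(([180,232],85,'jar'),([225,299],90,'bottle'),([360,208],70,'cup'),([306,161],14,'filt')): print(nm,plane('top',q,z)[0].round(0))
E
```

```text
top red 210 [307.2 265.4] [477.8  15.6 115. ] box [[477.0, 35.0], [497.0, 13.0], [479.0, -4.0], [459.0, 18.0]]
top red 27 [296.4 253. ] [501.5  35.1 115. ] box [[499.0, 43.0], [508.0, 31.0], [504.0, 27.0], [495.0, 39.0]]
top blue 833 [275.2 227.2] [552.7  74.  107. ] box [[541.0, 118.0], [594.0, 52.0], [564.0, 29.0], [513.0, 96.0]]
scene red 60 [248.  156.2] [482.   12.7 115. ] box [[479.0, -3.0], [462.0, 19.0], [481.0, 28.0], [498.0, 7.0]]
scene blue 679 [284.4 181.6] [555.5  71.6 107. ] box [[561.0, 29.0], [510.0, 95.0], [549.0, 114.0], [597.0, 48.0]]
[[651. 235. 103.]
 [731. 126. 103.]
 [504. -50. 103.]
 [418.  50. 103.]]
jar [552. 264.  85.]
bottle [419. 174.  90.]
cup [592. -95.  70.]
filt [709.   7.  14.]
```

```bash
python3 -m jog '[[-0.22,-0.2,0,0,0,50,0],[-0.22,-0.2,0,0,0,50,0],[-0.22,-0.2,0,0,0,50,0],[-0.22,-0.2,0,0,0,50,0],[-0.22,-0.2,0,0,0,50,0]]' 40
cat >> h.py <<'E'
def to(target,ang,s=None):
    s=s or manip.state(); R=np.array(s['eef_rot']); a=np.radians(ang)
    Rt=np.array([[np.cos(a),np.sin(a),0],[np.sin(a),-np.cos(a),0],[0,0,-1]])
    print('shift mm',(R.T@(np.array(target)-s['eef_pos'])).round(1),'rotvec deg',np.degrees(cv2.Rodrigues(R.T@Rt)[0].ravel()).round(2),'pos',np.round(s['eef_pos'],1),'F',np.round(s['wrist_force'],1),'t',s['clock'])
E
python3 -c "
from h import *
to([478,15,230],37.8)"
```

```text
clock: 0.72
eef_pos: [358.7, 280.5, 231.1]
eef_rot: [[-0.289, 0.957, -0.0], [0.957, 0.289, -0.001], [-0.001, -0.0, -1.0]]
wrist_force: [-0.3, 0.1, 0.4]
gripper_width: -0.001
grip_force: 0.0
shift mm [-288.6   37.6    1.2] rotvec deg [-0.000e+00  4.000e-02  6.898e+01] pos [358.7 280.5 231.1] F [-0.3  0.1  0.4] t 0.725
```

```bash
python3 -m jog '[[-0.289,0.038,0,0,0,50,0],[-0.289,0.038,0,0,0,50,0],[-0.289,0.038,0,0,0,50,0],[-0.289,0.038,0,0,0,50,0],[-0.289,0.038,0,0,0,50,0]]'
python3 -m jog '[[0,0,0,0,0,19,0],[0,0,0,0,0,19,0],[0,0,0,0,0,19,0]]'
python3 - <<'E'
from h import *
s=manip.state(); im=optics.grab_frame('wrist'); cv2.imwrite('pics/w1.png',im[:,:,::-1])
for k,z in(('red',115),('blue',107)):
    for a,c,m in blobs(im,k,60)[:3]:
        r=rect(m);print(k,a,c.round(1),plane('wrist',c,z,s)[0].round(1),plane('wrist',cv2.boxPoints(r),z,s)[:,:2].round(1).tolist())
to([478,15.5,150],37.8)
E
```

```text
clock: 1.35
eef_pos: [480.4, 15.1, 231.2]
eef_rot: [[0.549, 0.836, 0.0], [0.836, -0.549, -0.0], [-0.0, 0.0, -1.0]]
wrist_force: [0.3, 0.4, 0.1]
gripper_width: 0.002
grip_force: 0.0
clock: 1.72
eef_pos: [479.3, 17.6, 231.0]
eef_rot: [[0.786, 0.618, -0.001], [0.618, -0.786, 0.0], [-0.001, -0.001, -1.0]]
wrist_force: [-0.5, -0.1, -0.5]
gripper_width: -0.003
grip_force: 0.0
red 814 [276.5 199.2] [480.4  15.4 115. ] [[481.2, 33.7], [497.8, 12.5], [478.1, -3.6], [461.0, 18.3]]
red 128 [276.7 160.6] [505.2  34.8 115. ] [[503.3, 41.8], [511.4, 31.5], [507.1, 28.0], [498.9, 38.4]]
blue 6523 [276.8  75.6] [553.7  72.8 107. ] [[542.5, 116.8], [593.8, 51.3], [565.6, 26.3], [511.6, 95.2]]
shift mm [-2.4  1.  81. ] rotvec deg [-0.02  0.03  0.46] pos [479.3  17.7 231. ] F [ 0.  -0.2 -0.2] t 1.775
```

View pics/w1.png

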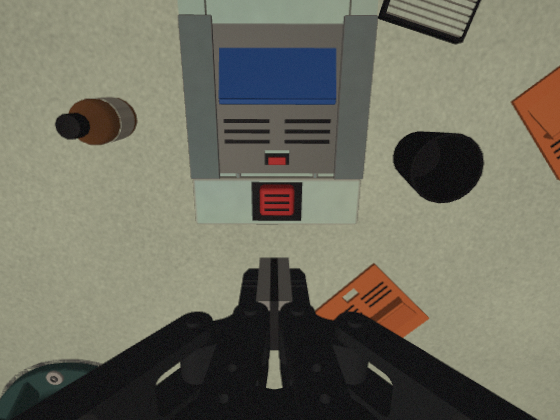

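The wrist view is aligned with the unit: red tab at (277,201), blue step centred at (277,76), with the lips clear. Next I go down to just above the tab.

```bash
python3 -m jog '[[-0.0015,0.0015,0.06,0,0,0.2,0],[-0.0015,0.0015,0.106,0,0,0.2,0],[-0.0015,0.0015,0.112,0,0,0.2,0],[-0.0015,0.0015,0.112,0,0,0.2,0]]'
python3 -m jog '[[0,0,0.005,0,0,0,0],[0,0,0.008,0,0,0,0],[0,0,0.011,0,0,0,0],[0,0,0.012,0,0,0,0],[0,0,0.012,0,0,0,0]]'
```

```text
clock: 2.28
eef_pos: [479.8, 15.7, 119.9]
eef_rot: [[0.788, 0.615, 0.0], [0.615, -0.788, -0.0], [0.0, 0.0, -1.0]]
wrist_force: [-0.5, 0.4, 0.6]
gripper_width: 0.003
grip_force: 0.0
clock: 2.9
eef_pos: [480.7, 15.5, 107.9]
eef_rot: [[0.789, 0.614, 0.003], [0.614, -0.789, -0.0], [0.002, 0.002, -1.0]]
wrist_force: [2.3, -0.3, 5.2]
gripper_width: -0.001
grip_force: 2.6
```

```bash
python3 -m jog '[[0,0,0.001,0,0,0,0],[0,0,0.002,0,0,0,0],[0,0,0.002,0,0,0,0],[0,0,0.002,0,0,0,0],[0,0,0.002,0,0,0,0]]'
python3 - <<'E'
from h import *
s=manip.state(); im=optics.grab_frame('wrist'); cv2.imwrite('pics/w2.png',im[:,:,::-1])
for n,i in(('wrist',im),('scene',optics.grab_frame('scene')),('top',optics.grab_frame('top'))):
    for a,c,m in blobs(i,'blue',60)[:1]: print(n,a,c.round(1),plane(n,c,107,s)[0].round(1),plane(n,cv2.boxPoints(rect(m)),107,s)[:,:2].round(1).tolist())
E
```

```text
clock: 3.52
eef_pos: [480.7, 15.3, 107.5]
eef_rot: [[0.789, 0.614, 0.003], [0.614, -0.789, -0.001], [0.002, 0.003, -1.0]]
wrist_force: [-2.7, 0.0, 23.5]
gripper_width: -0.002
grip_force: 11.9
wrist 21021 [271.8  46.1] [558.4  76.4 107. ] [[545.0, 118.6], [596.3, 52.7], [572.8, 29.9], [517.1, 101.6]]
scene 709 [287.4 183.8] [561.9  76.1 107. ] [[568.0, 34.1], [515.6, 100.5], [554.5, 119.8], [604.6, 54.0]]
```

View pics/w2.png

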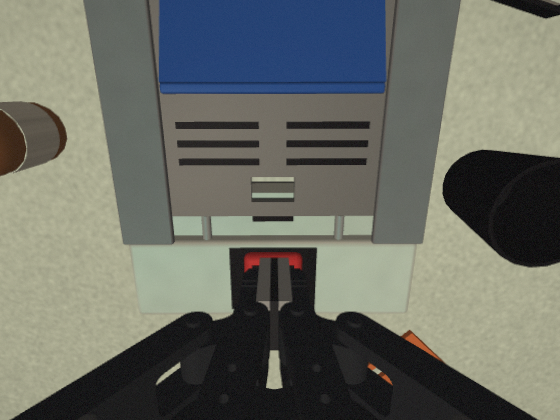

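The tab is on its hard stop and the cover has sprung forward: the plungers show at (207,228) and (339,228), and the step's lower edge is at row 88. I'll lift, move forward over the plate and lower behind the step.

```bash
python3 -m jog '[[0,0,-0.03,0,0,0,0],[0.025,0,-0.03,0,0,0,0],[0.05,0,-0.03,0,0,0,0],[0.05,0,-0.03,0,0,0,0]]'
python3 - <<'E'
from h import *
s=manip.state(); u=np.array([np.cos(np.radians(38)),np.sin(np.radians(38))])
im=optics.grab_frame('wrist'); cv2.imwrite('pics/w3.png',im[:,:,::-1])
for n,i in(('scene',optics.grab_frame('scene')),('top',optics.grab_frame('top'))):
    for a,c,m in blobs(i,'blue',60)[:1]: print(n,a,c.round(1),plane(n,c,107,s)[0].round(1))
print('unit xy of TCP',(s['eef_pos'][:2]-np.array([538.3,61.6]))@u,(s['eef_pos'][:2]-np.array([538.3,61.6]))@[-u[1],u[0]])
to([*(np.array([538.3,61.6])-25*u),104],38)
E
```

```text
clock: 4.18
eef_pos: [519.2, 46.9, 135.0]
eef_rot: [[0.788, 0.615, -0.0], [0.615, -0.788, -0.0], [-0.0, -0.0, -1.0]]
wrist_force: [0.5, 0.2, 0.2]
gripper_width: -0.0
grip_force: 0.0
scene 729 [287.7 183.4] [561.   76.9 107. ]
unit xy of TCP -24.037360655524868 0.1874761560152813
shift mm [ 1.3  0.8 30.7] rotvec deg [-0.08  0.13 -0.1 ] pos [517.1  46.  134.7] F [-0.2 -0.1  1.2] t 4.325
```

View pics/w3.png

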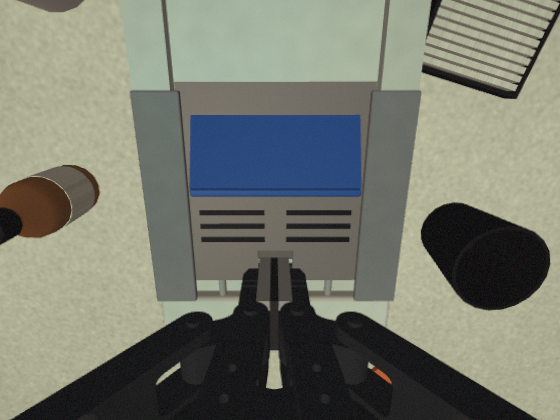

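```bash
python3 -m jog '[[0,0,0.02,0,0,0,0],[0,0,0.029,0,0,0,0],[0,0,0.031,0,0,0,0],[0,0,0.031,0,0,0,0]]'
python3 -m jog '[[0.01,0,0,0,0,0,0],[0.02,0,0,0,0,0,0],[0.03,0,0,0,0,0,0],[0.04,0,0,0,0,0,0],[0.05,0,0,0,0,0,0]]'
```

```text
clock: 4.82
eef_pos: [518.7, 46.2, 104.4]
eef_rot: [[0.789, 0.614, -0.0], [0.614, -0.789, -0.0], [-0.0, -0.0, -1.0]]
wrist_force: [0.2, -0.1, 0.1]
gripper_width: 0.002
grip_force: 0.0
clock: 5.45
eef_pos: [558.7, 77.5, 104.3]
eef_rot: [[0.789, 0.614, -0.0], [0.614, -0.789, -0.0], [-0.0, -0.0, -1.0]]
wrist_force: [-0.9, -0.8, 1.5]
gripper_width: -0.004
grip_force: 0.8
```

```bash
python3 -m jog '[[0.01,0,0,0,0,0,0],[0.02,0,0,0,0,0,0],[0.03,0,0,0,0,0,0],[0.04,0,0,0,0,0,0],[0.05,0,0,0,0,0,0]]'
python3 -m jog '[[0.01,0,0,0,0,0,0],[0.02,0,0,0,0,0,0],[0.03,0,0,0,0,0,0],[0.03,0,0,0,0,0,0]]'
python3 - <<'E'
from h import *
s=manip.state(); u=np.array([np.cos(np.radians(38)),np.sin(np.radians(38))])
im=optics.grab_frame('wrist'); cv2.imwrite('pics/w4.png',im[:,:,::-1]); o=np.array([538.3,61.6])
for n,i in(('scene',optics.grab_frame('scene')),('top',optics.grab_frame('top'))):
    for a,c,m in blobs(i,'blue',60)[:1]: p=plane(n,c,107,s)[0,:2];print(n,a,p.round(1),'travel', (p-([553.2,73.4] if n=='top' else [555.5,71.6]))@u)
print('unit xy of TCP',(s['eef_pos'][:2]-o)@u,(s['eef_pos'][:2]-o)@[-u[1],u[0]])
E
```

```text
clock: 6.08
eef_pos: [598.2, 108.2, 104.2]
eef_rot: [[0.789, 0.614, -0.0], [0.614, -0.789, -0.0], [-0.0, 0.0, -1.0]]
wrist_force: [-1.8, -0.8, 1.1]
gripper_width: -0.001
grip_force: 0.7
clock: 6.58
eef_pos: [622.5, 126.8, 104.3]
eef_rot: [[0.789, 0.614, 0.001], [0.614, -0.789, 0.0], [0.001, 0.001, -1.0]]
wrist_force: [0.1, -0.1, 0.0]
gripper_width: 0.001
grip_force: 0.0
scene 786 [648.3 144.3] travel 117.86695727546518
unit xy of TCP 106.48434062309374 -0.46026798880315145
```

View pics/w4.png

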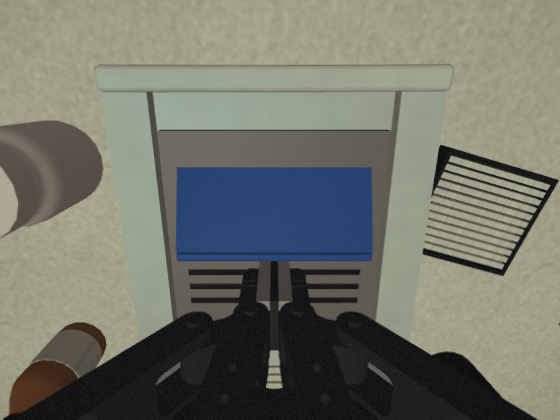

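The cover is flat between the fences, its front edge at row 130 and the stop at row 90, which puts it at about 118 mm. I'll back off, lift away and check.

```bash
python3 -m jog '[[-0.008,0,0,0,0,0,0],[-0.008,0,-0.04,0,0,0,0],[-0.06,0,-0.08,0,0,0,0],[-0.12,0,-0.1,0,0,0,0],[-0.17,0,-0.12,0,0,0,0]]'
python3 -m jog '[[-0.05,0,0,0,0,0,0],[-0.05,0,0,0,0,0,0],[-0.05,0,0,0,0,0,0]]'
python3 - <<'E'
from h import *
s=manip.state(); im=optics.grab_frame('wrist'); sc=optics.grab_frame('scene')
cv2.imwrite('pics/f.png',np.hstack([cv2.resize(im,(400,300)),cv2.resize(sc,(400,300))])[:,:,::-1])
for n,i in(('wrist',im),('scene',sc)):
    b=blobs(i,'blue',60); r=blobs(i,'red',20)
    if b: print(n,plane(n,b[0][1],107,s)[0].round(1))
    if r: print(n,'red',[(q[0],q[1].round(1),plane(n,q[1],115,s)[0].round(1)) for q in r[:2]])
E
```

```text
clock: 7.35
eef_pos: [484.9, 20.6, 225.0]
eef_rot: [[0.789, 0.614, -0.0], [0.614, -0.789, -0.0], [-0.0, 0.0, -1.0]]
wrist_force: [1.0, -0.8, 0.9]
gripper_width: 0.003
grip_force: 0.0
clock: 7.72
eef_pos: [447.9, -9.1, 224.6]
eef_rot: [[0.79, 0.613, 0.001], [0.613, -0.79, 0.0], [0.001, 0.001, -1.0]]
wrist_force: [0.8, -0.4, 1.1]
gripper_width: -0.001
grip_force: 0.0
wrist red [(np.int32(915), array([274. , 151.2]), array([479.5,  14.7, 115. ])), (np.int32(147), array([273.7, 109.5]), array([503.1,  33.4, 115. ]))]
scene [649.3 143.9 107. ]
scene red [(np.int32(54), array([248. , 156.2]), array([481.9,  12.7, 115. ]))]
```

View pics/f.png

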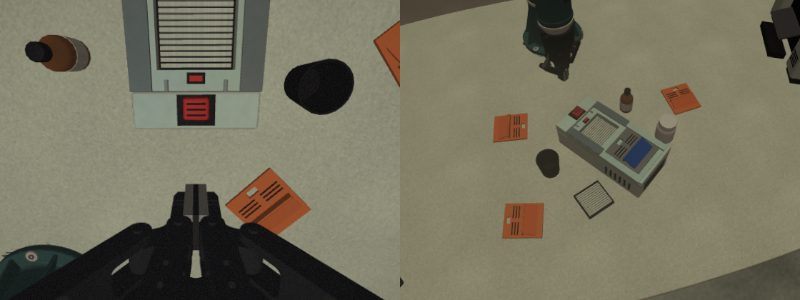

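The filter opening is fully uncovered, and the tab is back up at the same scene pixel as at the start (248,156). The bystanders stand where they were and the arm is clear.

```bash
python3 -c "
from station import ticket
print(ticket.close_job())"
```

```text
the job is handed in; nothing more can be done
None
```

The job is handed in: the tab was pressed and has sprung back, and the cover lies flat on the deck at about 118 mm with the filter opening uncovered; no bystander moved in the pictures, and the judge's verdict was not shown.

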